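Blade up a second-hand strip slitter and set its throat

ROBOT

A 7-joint arm with a two-finger parallel gripper is mounted at the origin on the work surface. World frame = base frame: x ahead of the robot, y to its left, z up, the work surface at z = 0. Lengths are in m, angles in rad, forces in N, time in s.
With the tool pointing down it reaches from about 0.425 to 0.825 m from the base axis. Payload 3.6 kg.
Tool frame: the origin (TCP) lies midway between the tips of the shut fingers; the grasp point (between the pads) lies 19 mm behind it (robot.grasp_offset is the distance from the TCP to the grasp point, in m); z points along the fingers, y is the line along which they close (so a half turn about z gives the same grasp; the last joint's range is limited). The gripper opens to 93 mm and grips with 3 to 60 N. Pads are 15 mm wide; open, the fingers measure 128 mm over their backs; the gripper's body (75 mm by 188 mm) begins 65 mm behind the grasp point.
Start: joints at [1.192, 0.615, -0.013, 1.423, 0.008, 1.103, -0.04], TCP at [0.224, -0.61, 0.219] pointing down, gripper open.
Joint ranges: [-3.12, 3.12], [-0.3, 2.06], [-1.34, 1.32], [0.26, 2.42], [-1.36, 4.5], [0.01, 1.98], [-2.84, 2.84]. Speed limits (rad/s): [2.79, 2.79, 3.14, 3.14, 3.14, 3.14, 3.14].

INTERFACE

Orientations are given as [roll, pitch, yaw] about the fixed x, y, z axes, in that order (R = Rz(yaw) Ry(pitch) Rx(roll)).
In Python, from bench import robot, set_gripper, solve_ik, get_state, eyes, workorder gives the robot as it stands. The module is installed in compiled form; this text tells all that it offers. Calls block until the motion is done:
- robot.move_to(position, orientation): joint-space move of the TCP to a pose.
- robot.servo_line(position, speed=0.15, orientation=None, threshold=None): straight line of the TCP; orientation=None keeps the orientation; speed is the mean speed in m/s. With threshold (N) it stops when the force on the tool has changed by that much, and returns True; else False.
- robot.goto_joints(angles): joint-space move.
- set_gripper(opening): finger opening in m; the grip force is fixed at half the most; returns when the fingers have stopped.
- robot.dwell(seconds).
- solve_ik(position, orientation): joint angles nearest the present ones, or None.
- get_state(): the state.
- eyes.get_image(name): name is "scene" or "top"; returns the picture (480x640x3 uint8, red, green, blue); there is no depth.
- eyes.calibration(name): a dict with "fx", "fy", "cx", "cy" (pixels), "k1" (the pictures are not rectified: a ray, as slopes to the right and down, at radius r is drawn at 1 + k1 r^2 times it, then the intrinsics apply), "view" (4x4, takes a point from world to camera coordinates). Camera axes: x right, y up, looking along -z (the intrinsics and any distortion apply to the point x, -y, -z); pixel columns grow to the right and rows downward; lengths in m; the calibration is good to about 2 mm. A picture is of the moment at which its call begins. calibration takes no time and is no camera call.
A pose or a line that the arm cannot do raises robot.PlanningError and nothing moves.
- workorder.close_job(): hands the job in; it is judged then, once.
Trained networks look in the newest picture that a camera, given by its name, has taken for a name from the list of things; names that differ only in an ending like _2 or _b are one class to them, and where a whole thing is asked for, a point or a joint stands for the part that bears it (a point fixed in the world has none). Each returns a list of dicts, best first, with "score" (0 to 1); they miss things now and then, are a little off and sometimes report something else, mostly with a low value. They report only what shows in the picture. A call takes as long as a camera call. They do not tell look-alikes from the thing itself.
- eyes.find_in(camera, target): "rect" ([left, top, width, height] in pixels, round what is visible of it).
- eyes.masks_of(camera, target): "pixels" (480x640 bool, what is visible of it) and "rect" ([left, top, width, height] in pixels, round what is visible of it).
The state is a dict: "time": time; "joint_pos": joint angles; "dq": joint speeds; "joint_torque": joint torques, N m; "eef_pos": TCP position; "tcp_rot": TCP orientation; "ft_force": force on the tool from outside, world axes, zero at the start; "torque": the same for the moment, N m; "finger_gap": finger opening in m; "grip_force": force on a finger pad.
Only numpy, scipy, OpenCV 4.12 (cv2) and the standard library are available. Lean on these libraries where they do the work, as an engineer would, in place of code of your own. Each camera call takes 0.05 s, during which the arm holds its last target. There are 200 camera calls.

TASK

Get the bench slitter ready for its buyer: first lay every blade on the table flat in the bed of its own colour, its notch over the bed's locating pin and its edge pointing away from that pin. Then lower the gauge from its wooden stand fully home into the throat between the two green jaws, let go, and slide the loose jaw by its black post towards the fixed one until it pinches the gauge's leaf; finally put the gauge back fully home in its stand, leaving the jaw set, the blades in place and the other goods on the table where they are.

Things in the scene. Friction and masses are not known exactly. Their poses are not given: they have to be found in the camera images.
- slitter: Grey bench strip slitter, fixed to the table: a deck 140 (x) x 395 (y) mm, top 12 mm above the table, with three blade beds side by side and, at its -y end, a green throat of two jaws. Origin on the table under the middle of the beds' length; the red bed is at y = +160 mm, yellow +80, blue 0; its x axis runs along the beds.
- throat (a point): Middle of the top edge of the fixed jaw's gap face (the face looks to the slitter's -y, into the throat gap). Both jaw tops lie level at this height (the sliding one within 1 mm), 42 mm above the table (30 above the deck). Jaws are 60 mm wide along the slitter's x. Axes parallel to the slitter's.
- jaw (a joint): Sliding green jaw, m: 0 = fully open, throat gap 20 mm; grows as the jaw slides to the slitter's +y towards the fixed jaw; gap = 20 mm minus this value; 12 mm when it pinches the gauge's 8 mm leaf; at most 20 mm (shut). About 3 N of friction; it stays where it is left. It starts at 0 to 6 mm.
- jaw_post (a point): Centre of the top of the black square post (14 x 14 mm, 30 mm tall above the jaw's top) by which the jaw is pushed or gripped; it stands 60 mm behind the sliding jaw's gap face and moves with the jaw.
- gauge: Setting gauge, 120 g: orange handle 30 (x) x 16 (y) x 45 mm tall on a brass flange 44 x 44 x 5 mm; below it a steel leaf 40 (x) x 8 (y) x 26 mm deep. Origin: centre of the flange's underside, z up the handle. Home = flange resting on the jaws or stand with the leaf in the gap or slot. Starts home in the stand. Half a turn about z makes no difference.
- stand_slot (a point): Centre of the slot's mouth on top of the wooden gauge stand, a fixed block 60 (x) x 80 (y) x 35 mm tall with one slot 48 (x) x 14 (y) mm right through its top; x along the slot. The gauge is home here when its origin coincides.
- blade_red: Steel slitter blade with red marking, 100 (x) x 44 (y) x 5 mm, 150 g, lying flat; +x is the cutting edge, at -x the end has an open notch 12 mm wide and 22 mm long. On top a red grip rib 50 (x) x 14 (y) mm, up to 27 mm above the underside, over the origin. Origin at the centre of the underside. May be absent.
- notch_red (a point): Point in the red blade's notch, on the underside, 34 mm from the blade's origin towards -x, 6 mm from the notch's inner end: it coincides with the pin's foot when the blade is laid in.
- pin_red (a point): Foot of the red bed's brass locating pin, on the deck: 8 mm diameter, 10 mm tall, in the red-painted bed (floor at deck level), 34 mm from the bed's centre towards the slitter's -x (the robot's side); axes parallel to the slitter's. So the red blade's origin belongs 34 mm along +x from here, its axes parallel to these. Steel cheeks 4 mm high flank the bed, 52 mm apart.
- blade_yellow: Steel slitter blade with yellow marking, 100 (x) x 44 (y) x 5 mm, 150 g, lying flat; +x is the cutting edge, at -x the end has an open notch 12 mm wide and 22 mm long. On top a yellow grip rib 50 (x) x 14 (y) mm, up to 27 mm above the underside, over the origin. Origin at the centre of the underside. May be absent.
- notch_yellow (a point): Point in the yellow blade's notch, on the underside, 34 mm from the blade's origin towards -x, 6 mm from the notch's inner end: it coincides with the pin's foot when the blade is laid in.
- pin_yellow (a point): Foot of the yellow bed's brass locating pin, on the deck: 8 mm diameter, 10 mm tall, in the yellow-painted bed (floor at deck level), 34 mm from the bed's centre towards the slitter's -x (the robot's side); axes parallel to the slitter's. So the yellow blade's origin belongs 34 mm along +x from here, its axes parallel to these. Steel cheeks 4 mm high flank the bed, 52 mm apart.
- blade_blue: Steel slitter blade with blue marking, 100 (x) x 44 (y) x 5 mm, 150 g, lying flat; +x is the cutting edge, at -x the end has an open notch 12 mm wide and 22 mm long. On top a blue grip rib 50 (x) x 14 (y) mm, up to 27 mm above the underside, over the origin. Origin at the centre of the underside. May be absent.
- notch_blue (a point): Point in the blue blade's notch, on the underside, 34 mm from the blade's origin towards -x, 6 mm from the notch's inner end: it coincides with the pin's foot when the blade is laid in.
- pin_blue (a point): Foot of the blue bed's brass locating pin, on the deck: 8 mm diameter, 10 mm tall, in the blue-painted bed (floor at deck level), 34 mm from the bed's centre towards the slitter's -x (the robot's side); axes parallel to the slitter's. So the blue blade's origin belongs 34 mm along +x from here, its axes parallel to these. Steel cheeks 4 mm high flank the bed, 52 mm apart.
- reel: Bystander: blue tape reel, 124 mm across. Leave alone.
- glue: Bystander: yellow bottle with red cap, 150 mm tall. Leave alone.
- jar: Bystander: amber glass jar, 80 mm tall. Leave alone.
- screwdriver: Bystander: screwdriver with orange handle. Leave alone.
- tin: Bystander: green tin, 55 mm tall. Leave alone.
Not all that is in view belongs to the job. What is meant by the gauge is not red, and is the smaller of those in its own colour.

How it is judged:
By the outcome, as a careful person would: the job done as asked, in the order asked, and still so for the second after the job is handed in, with the robot touching nothing.
Of blade_red, blade_yellow, blade_blue only 2 to 3 are there at a start; the rules pass over those that are not, and their reading is None.
At some moment in a run one of blade_red, blade_yellow, blade_blue may be knocked a few centimetres aside while the robot is not near it.
It also fails if it takes over 210 s, if anything falls off the work surface, if the arm or the gripper's body presses on something with over 40 N, if the wrist force passes 120 N, or if a joint passes its speed limit or range.

## Working session

There is one attempt and no reset: what is moved stays moved. The work goes in short steps, each a Python script; the robot and the scene stay as the last script left them, time stands still between calls to the robot, and variables do not carry over. Pictures are saved under pics/ and viewed, at most 14 in all, crops included, and the job is handed in when it is done.

```bash
mkdir -p pics; python3 - <<'E'
from bench import *
import cv2
for n in("scene","top"):
    im=eyes.get_image(n); cv2.imwrite(f"pics/{n}0.png",im[...,::-1])
    c=eyes.calibration(n); print(n,c)
    for t in["slitter","jaw","jaw_post","gauge","blade_red","blade_yellow","blade_blue","stand_slot","reel","glue","jar","screwdriver","tin"]:
        try: print(t,[(round(d["score"],2),[int(v) for v in d["rect"]]) for d in eyes.find_in(n,t)][:4])
        except Exception as e: print(t,e)
s=get_state(); print(s["time"],s["eef_pos"],s["tcp_rot"],robot.grasp_offset)
E
```

```text
scene {'fx': 516.3794871495048, 'fy': 516.3794871495048, 'cx': 321.03107297157453, 'cy': 239.77980992263554, 'k1': 0.04921971201312276, 'view': array([[ 3.70858780e-01,  9.28689215e-01,  3.26931116e-04,
        -2.18097169e-01],
       [-5.15992042e-01,  2.05761333e-01,  8.31513371e-01,
         2.03743957e-01],
       [ 7.72150230e-01, -3.08542728e-01,  5.55504641e-01,
        -1.63398203e+00],
       [ 0.00000000e+00,  0.00000000e+00,  0.00000000e+00,
         1.00000000e+00]])}
slitter [(0.68, [242, 255, 186, 64]), (0.38, [244, 290, 30, 79]), (0.29, [345, 185, 25, 25])]
jaw [(0.76, [253, 275, 44, 28])]
jaw_post [(0.97, [256, 272, 39, 33]), (0.48, [143, 273, 43, 27])]
gauge [(0.82, [233, 201, 25, 47]), (0.81, [316, 215, 20, 28]), (0.71, [272, 225, 21, 27])]
blade_red []
blade_yellow [(0.89, [140, 273, 50, 28])]
blade_blue []
stand_slot [(0.89, [263, 234, 43, 32])]
reel [(0.63, [340, 310, 62, 53]), (0.61, [346, 189, 21, 22]), (0.35, [243, 254, 187, 67])]
glue [(0.73, [349, 186, 19, 24]), (0.68, [244, 290, 33, 80])]
jar [(0.77, [487, 226, 36, 33]), (0.22, [245, 290, 32, 77])]
screwdr
[... 651 characters left out ...]
auge [(0.68, [372, 306, 25, 26]), (0.68, [299, 271, 20, 20]), (0.62, [347, 269, 13, 17])]
blade_red []
blade_yellow [(0.66, [444, 261, 36, 29]), (0.55, [311, 130, 40, 48])]
blade_blue [(0.88, [192, 284, 38, 26]), (0.22, [361, 209, 33, 28])]
stand_slot [(0.69, [252, 190, 151, 61]), (0.59, [342, 263, 29, 26])]
reel []
glue [(0.61, [396, 151, 23, 30]), (0.45, [254, 187, 149, 64]), (0.24, [364, 211, 29, 24])]
jar [(0.72, [395, 150, 24, 32]), (0.67, [156, 183, 32, 29])]
screwdriver [(0.91, [439, 202, 69, 25]), (0.49, [254, 186, 147, 65])]
tin [(0.83, [242, 326, 21, 22]), (0.18, [252, 188, 149, 64])]
1.4 [ 0.22398282 -0.61015152  0.21862704] [-3.14151041e+00 -5.06613547e-05  3.51798217e-01] 0.0188
```

View pics/scene0.png

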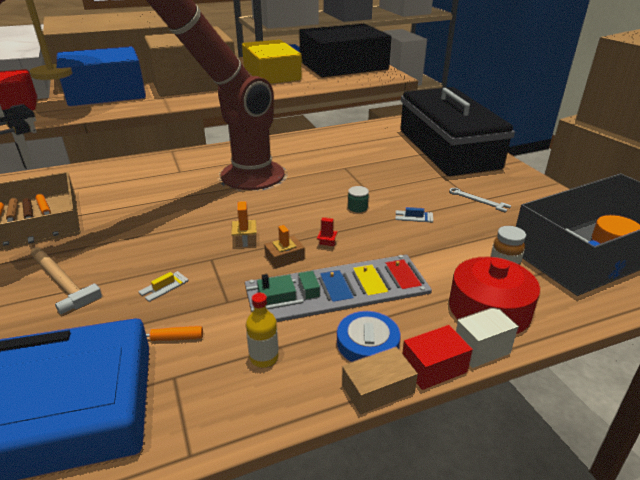

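View pics/top0.png

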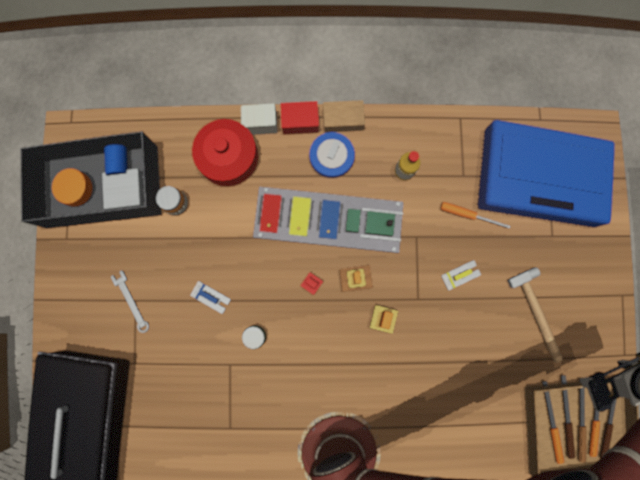

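```bash
python3 - <<'E'
import cv2,numpy as np
t=cv2.imread("pics/top0.png"); s=cv2.imread("pics/scene0.png")
r=lambda im,x,y,w,h,f:cv2.resize(im[y:y+h,x:x+w],None,fx=f,fy=f,interpolation=cv2.INTER_CUBIC)
cv2.imwrite("pics/c1.png",r(t,245,125,170,80+80,4.7)[:600])
a=r(t,180,265,80,60,5);b=r(t,430,245,80,60,5);c=r(t,330,255,80,60,5);d=r(s,130,260,80,60,5)
cv2.imwrite("pics/c2.png",np.vstack([np.hstack([a,b]),np.hstack([c,d])]))
E
```

```text
(no output)
```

View pics/c1.png

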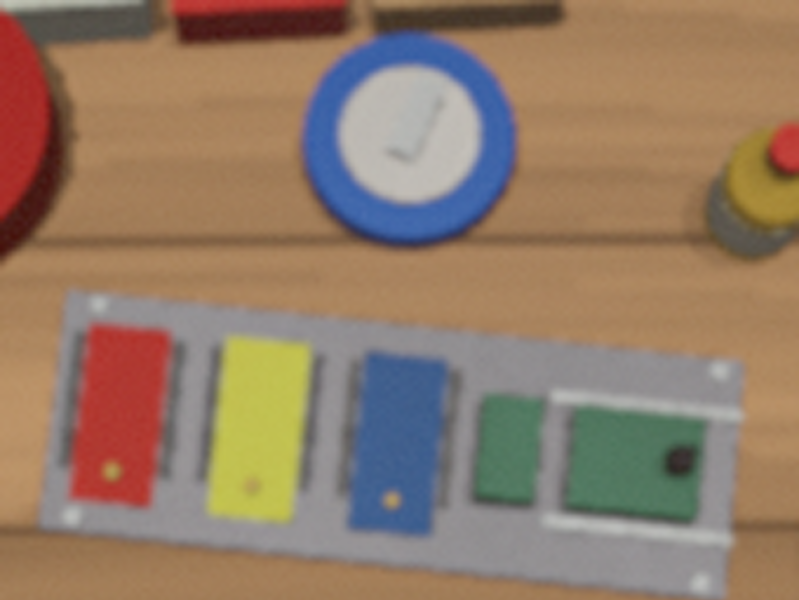

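View pics/c2.png

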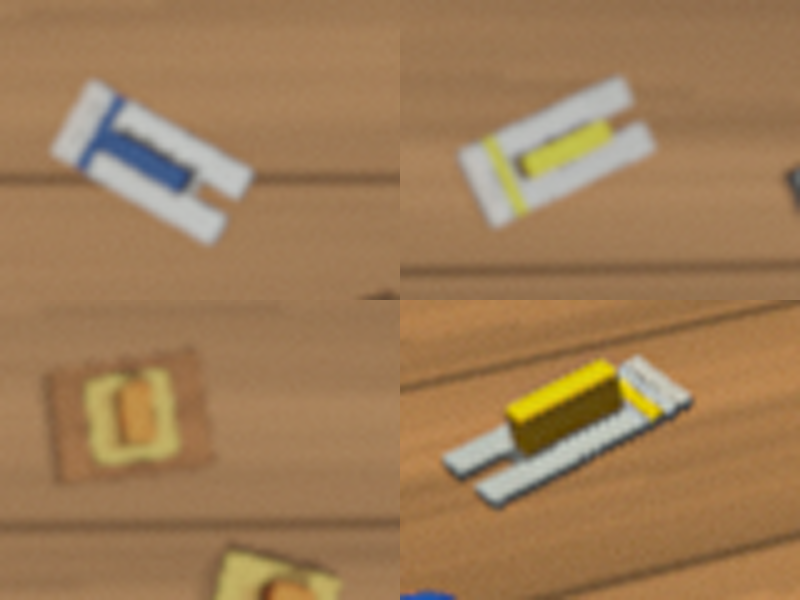

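```bash
cat > fit.py <<'E'
import numpy as np,cv2
from scipy.optimize import minimize
from bench import eyes
CAL={n:eyes.calibration(n) for n in("top","scene")}
SS=4
def project(n,P):
    c=CAL[n];p=np.atleast_2d(P)@c["view"][:3,:3].T+c["view"][:3,3]
    a=p[:,0]/-p[:,2];b=-p[:,1]/-p[:,2];f=1+c["k1"]*(a*a+b*b)
    return np.c_[c["fx"]*a*f+c["cx"],c["fy"]*b*f+c["cy"]]
def back(n,uv,z):
    g=lambda xy:project(n,[xy[0],xy[1],z])[0]-uv
    from scipy.optimize import fsolve
    return fsolve(g,[.55,0])
def campos(n):
    v=CAL[n]["view"];return -v[:3,:3].T@v[:3,3]
def box(cx,cy,sx,sy,z0,z1,top,side):
    X=[cx-sx/2,cx+sx/2];Y=[cy-sy/2,cy+sy/2];q=[(X[0],Y[0]),(X[1],Y[0]),(X[1],Y[1]),(X[0],Y[1])]
    f=[(f"{side}{i}",np.array([[*q[i],z0],[*q[(i+1)%4],z0],[*q[(i+1)%4],z1],[*q[i],z1]])) for i in range(4)] if side else []
    return f+[(top,np.array([[*a,z1] for a in q]))]
def render_cost(n,img,polys,pose,roi):
    x0,y0,w,h=roi;x,y,t=pose;R=np.array([[np.cos(t),-np.sin(t),0],[np.sin(t),np.cos(t),0],[0,0,1]])
    lab=np.zeros((h*SS,w*SS),np.uint8);names=["bg"];C=campos(n)
    for nm,P in polys:
        W=P@R.T+[x,y,0]
        N=np.cross(W[1]-W[0],W[2]-W[1])
        if N@(C-W[0])<=0: continue
        if nm not in names:names.append(nm)
        uv=(project(n,W)+.5-[x0,y0])*SS-.5
        cv2.fillPoly(lab,[np.round(uv*16).astype(np.int32)],names.index(nm),shift=4)
    A=np.stack([cv2.GaussianBlur(cv2.resize((lab==i).astype(np.float32),(w,h),interpolation=cv2.INTER_AREA),(0,0),.6).ravel() for i in range(len(names))],1)
    B=img[y0:y0+h,x0:x0+w].reshape(-1,3).astype(float)
    M=A.T@A+1e-3*np.eye(len(names))
    return np.mean((A@np.linalg.solve(M,A.T@B)-B)**2)
def roi_of(n,x,y,r,z1=.05):
    P=project(n,[[x+a,y+b,z] for a in(-r,r) for b in(-r,r) for z in(0,z1)])
    lo=np.floor(P.min(0)).astype(int);hi=np.ceil(P.max(0)).astype(int)
    lo=np.maximum(lo,0);return (*lo,*(np.minimum(hi,[640,480])-lo))
def fit(imgs,model,p0,steps,r,z1=.05,centre=None):
    """p=[x,y,yaw,extra...]; model(extra)->polys"""
    c=p0[:2] if centre is None else centre
    rois={n:roi_of(n,*c,r,z1) for n in imgs}
    f=lambda p:sum(render_cost(n,imgs[n],model(p[3:]),p[:3],rois[n]) for n in imgs)
    p0=np.array(p0,float)
    for _ in range(2):
        S=np.vstack([p0]+[p0+np.eye(len(p0))[i]*steps[i] for i in range(len(p0))])
        p0=minimize(f,p0,method="Nelder-Mead",options=dict(initial_simplex=S,xatol=1e-5,fatol=1e-2,maxiter=600)).x
        steps=np.array(steps)*.5
    return p0,f(p0)
def blade(e,z=0.):
    h=[(-.05,-.022),(.05,-.022),(.05,.022),(-.05,.022),(-.05,.006),(-.028,.006),(-.028,-.006),(-.05,-.006)]
    P=[(f"ps{i}",np.array([[*h[i],z],[*h[(i+1)%8],z],[*h[(i+1)%8],z+.005],[*h[i],z+.005]])) for i in(0,1,2,3,7)]
    P.append(("plate",np.array([[*a,z+.005] for a in h])))
    s=e[0] if len(e) else .03
    P.append(("stripe",np.array([[s-.003,-.022,z+.005],[s+.003,-.022,z+.005],[s+.003,.022,z+.005],[s-.003,.022,z+.005]])))
    return P+box(0,0,.05,.014,z+.005,z+.027,"rib","rs")
def pin(cx,cy,z0,z1):
    return box(cx,cy,.007,.007,z0,z1,"pin","pn")
def slitter(e):
    w,l,dy=e; P=box(0,dy,.14,.395,0,.012,"deck","ds")
    for i,c in enumerate("byr"):
        P+=box(0,.08*i,l,w,.012,.012,c,None)
    for i in range(3):P+=pin(-.034,.08*i,.012,.022)
    return P
def throat(xyt,e):
    """e=[yt,depth,q,rear]"""
    yt,d,q,r=e;P=box(0,yt+d/2,.06,d,.012,.042,"fj","fs")
    g=yt-.02+q
    P+=box(0,g-r/2,.06,r,.012,.042,"sj","ss")+box(0,g-.06,.014,.014,.042,.072,"post","post")
    return P
def stand(e): return box(0,0,.06,.08,0,.035,"st","sts")
def gauge(e,z=.035):
    return box(0,0,.044,.044,z,z+.005,"fl","fls")+box(0,0,.03,.016,z+.005,z+.05,"h","hs")
E
cat > m1.py <<'E'
from fit import *
imgs={n:cv2.imread(f"pics/{n}0.png") for n in("top","scene")}
def both(name,model,p0,st,r,**k):
    out=[]
    for s in(("top",),("scene",),("top","scene")):
        p,c=fit({n:imgs[n] for n in s},model,p0,st,r,**k); out.append(p)
        print(name,s,np.round(p,4),round(c,1))
    return out[-1]
ct=lambda u,v,z:back("top",np.array([u,v]),z)
y0=ct(330,220,.012)
S=both("slitter",slitter,[*y0,-.05,.044,.09,.0],[.005,.005,.03,.003,.005,.01],.24,centre=ct(328,220,.012))
u=ct(210,297,.005);both("blue",blade,[*u,2.6-3.14+3.14,.03],[.01,.01,.1,.005],.075) 
u=ct(462,275,.005);both("yellow",blade,[*u,.4,.03],[.01,.01,.1,.005],.075)
u=ct(357,278,.035)
sg=lambda e:[("st"+a,P) for a,P in stand(e)]+[(a,P+[e[0],e[1],0]) for a,P in gauge(e)]
both("stand",sg,[*u,0.1,0,0],[.006,.006,.1,.002,.002],.065,z1=.09)
jm=lambda e:slitter(S[3:])+throat(None,e)
# jaws: slitter pose fixed
for s in(("top",),("scene",),("top","scene")):
    R={n:roi_of(n,*(S[:2]+[np.sin(S[2])*.11,-np.cos(S[2])*.11]),.09,.07) for n in s}
    f=lambda e:sum(render_cost(n,imgs[n],jm(e),S[:3],R[n]) for n in s)
    o=minimize(f,[-.095,.03,.003,.07],method="Nelder-Mead",options=dict(initial_simplex=[[-.09,.03,.003,.07],[-.1,.03,.003,.07],[-.09,.035,.003,.07],[-.09,.03,.007,.07],[-.09,.03,.003,.08]],maxiter=300))
    print("jaw",s,np.round(o.x,4),round(o.fun,1))
E
time python3 m1.py
```

```text
slitter ('top',) [ 0.6232  0.0207 -0.1132  0.0485  0.1023  0.0023] 559.8
slitter ('scene',) [ 0.6192  0.0236 -0.1127  0.0466  0.1007  0.0011] 1667.1
slitter ('top', 'scene') [ 0.6204  0.0226 -0.1189  0.0476  0.1008 -0.    ] 2240.6
blue ('top',) [0.4071 0.3211 2.7802 0.0356] 475.7
blue ('scene',) [0.4253 0.3407 2.5988 0.0303] 409.5
blue ('top', 'scene') [0.4279 0.3385 2.6006 0.0306] 894.6
yellow ('top',) [ 0.4769 -0.3449  0.3534  0.0341] 412.2
yellow ('scene',) [ 0.4512 -0.3434  0.4773  0.034 ] 405.5
yellow ('top', 'scene') [ 0.4807 -0.3526  0.6375  0.028 ] 871.5
stand ('top',) [ 4.621e-01 -4.640e-02  1.272e-01 -2.000e-04 -4.000e-04] 50.2
stand ('scene',) [ 4.595e-01 -4.560e-02  9.790e-02 -3.000e-04  1.000e-04] 463.2
stand ('top', 'scene') [ 4.599e-01 -4.640e-02  9.720e-02  3.000e-04  7.000e-04] 523.8
jaw ('top',) [-0.0803  0.0352  0.0038  0.0768] 101.3
jaw ('scene',) [-0.0792  0.0321  0.0007  0.0894] 1023.8
jaw ('top', 'scene') [-0.081   0.0349  0.0034  0.076 ] 1132.1
real	0m13.894s
user	0m38.558s
sys	0m1.987s
```

```bash
python3 - <<'E'
s=open('fit.py').read()
s=s.replace("def render_cost(n,img,polys,pose,roi):","def render_cost(n,img,polys,pose,roi,mask=None,getlab=False):")
s=s.replace("    A=np.stack(","    if getlab:return cv2.resize((lab>0).astype(np.float32),(w,h),interpolation=cv2.INTER_AREA)>0\n    A=np.stack(")
s=s.replace("    M=A.T@A","    if mask is not None:\n        A=A[mask.ravel()];B=B[mask.ravel()]\n    M=A.T@A")
s=s.replace("    f=lambda p:sum(render_cost(n,imgs[n],model(p[3:]),p[:3],rois[n]) for n in imgs)\n    p0=np.array(p0,float)\n    for _ in range(2):","    p0=np.array(p0,float)\n    for _ in range(3):\n        mk={n:cv2.dilate(render_cost(n,imgs[n],model(p0[3:]),p0[:3],rois[n],getlab=True).astype(np.uint8),np.ones((9,9)))>0 for n in imgs}\n        f=lambda p:sum(render_cost(n,imgs[n],model(p[3:]),p[:3],rois[n],mk[n]) for n in imgs)")
open('fit.py','w').write(s)
m=open('m1.py').read()
m=m.replace("2.6-3.14+3.14","1.03").replace("[*u,.4,.03]","[*u,2.03,.03]")
m=m.replace("e:slitter(S[3:])+","e:slitter(S[3:])+")
open('m1.py','w').write(m)
E
python3 m1.py
```

```text
slitter ('top',) [ 0.623   0.0208 -0.1133  0.0487  0.102   0.0019] 310.4
slitter ('scene',) [ 6.193e-01  2.380e-02 -1.156e-01  4.770e-02  1.008e-01  4.000e-04] 1020.3
slitter ('top', 'scene') [ 0.6202  0.0229 -0.1153  0.0472  0.102   0.0013] 1380.0
blue ('top',) [0.416  0.3418 1.0478 0.0311] 52.7
blue ('scene',) [0.4095 0.3454 1.0596 0.0326] 119.3
blue ('top', 'scene') [0.4123 0.3434 1.0572 0.0331] 606.8
yellow ('top',) [ 0.4704 -0.3353  1.987   0.032 ] 34.6
yellow ('scene',) [ 0.4671 -0.3341  2.0024  0.0328] 145.2
yellow ('top', 'scene') [ 0.4679 -0.3341  1.9963  0.033 ] 275.0
stand ('top',) [ 4.626e-01 -4.660e-02  1.252e-01 -1.000e-04 -6.000e-04] 27.6
stand ('scene',) [ 4.595e-01 -4.580e-02  1.026e-01  0.000e+00  1.000e-04] 78.3
stand ('top', 'scene') [ 0.4595 -0.0461  0.0952  0.0008  0.0005] 127.3
jaw ('top',) [-0.0814  0.0363  0.0038  0.0756] 102.1
jaw ('scene',) [-0.0797  0.0332  0.0009  0.0872] 1021.4
jaw ('top', 'scene') [-0.0805  0.0342  0.0027  0.0753] 1131.7
```

```bash
cat > ops.py <<'E'
import numpy as np,cv2,math
from bench import *
HOME=[1.192,.615,-.013,1.423,.008,1.103,-.04]
def go(x,y,z,yaw): robot.move_to([x,y,z],[math.pi,0,yaw])
def line(x,y,z,yaw=None,speed=.15,th=None):
    return robot.servo_line([x,y,z],speed=speed,orientation=None if yaw is None else [math.pi,0,yaw],threshold=th)
def st(m=""):
    s=get_state();print(m,"t",round(s["time"],1),"pos",np.round(s["eef_pos"],4),"rpy",np.round(s["tcp_rot"],3),"gap",round(s["finger_gap"],4),"gf",np.round(s["grip_force"],1),"F",np.round(s["ft_force"],1),"q7",np.round(s["joint_pos"][6],2));return s
def pics(tag):
    o={}
    for n in("top","scene"):
        im=eyes.get_image(n)[...,::-1].copy();cv2.imwrite(f"pics/{n}{tag}.png",im);o[n]=im
    return o
E
python3 - <<'E'
from ops import *
for nm,p,ys in[("Y",(.469,-.3347),(1.995,1.995-math.pi)),("Yl",(.469,-.3347),(1.995-math.pi/2,)),("B",(.413,.3436),(1.054,1.054-math.pi)),("Bl",(.413,.3436),(1.054-math.pi/2,)),("bedY",(.63,.10),(-.1145,-.1145+math.pi,-.1145-math.pi)),("g",(.461,-.046),(.11,.11-math.pi)),("post",(.603,-.134),(-.1145,math.pi/2-.1145,-.1145-math.pi/2))]:
  for y in ys:
    q=solve_ik([*p,.01],[math.pi,0,y]); print(nm,round(y,2),None if q is None else np.round(q,2))
# yellow crosswise + lengthwise squeeze, then look
b=1.995;x,y=.469,-.3347
q=solve_ik([x,y,.12],[math.pi,0,b]); yaw=b if q is not None else b-math.pi
go(x,y,.12,yaw); set_gripper(.045)
print(line(x,y,.0075,speed=.1,th=8)); st("down")
set_gripper(0); s=st("grip")
set_gripper(.045); line(x,y,.05)
E
```

```text
Y 2.0 [ 0.76  0.79 -0.29  1.82  0.38  0.58  0.66]
Y -1.15 [ 0.4   0.8   0.3   1.83 -0.4   0.57 -1.77]
Yl 0.42 [ 0.59  0.78 -0.02  1.83  0.03  0.54 -0.59]
B 1.05 [-0.68  0.74 -0.09  1.94  0.13  0.47 -1.38]
B -2.09 [-0.09  1.07 -1.15  1.92  1.18  1.05  0.83]
Bl -0.52 [-1.08  0.81  0.56  1.95 -0.75  0.59 -2.1 ]
bedY -0.11 [-0.25  0.84  0.1   1.64 -0.12  0.66 -1.77]
bedY 3.03 [ 0.18  0.94 -0.66  1.63  0.73  0.84  0.66]
bedY -3.26 [ 0.18  0.94 -0.66  1.63  0.73  0.84  0.66]
g 0.11 [ 0.03  0.68  0.03  2.14 -0.07  0.32 -1.34]
g -3.03 [ 0.38  0.73 -0.49  2.13  0.78  0.46  0.96]
post -0.11 [ 0.15  0.82  0.05  1.71 -0.07  0.62 -1.44]
post 1.46 [ 0.35  0.84 -0.29  1.7   0.35  0.66 -0.24]
post -1.69 [-0.09  0.87  0.47  1.71 -0.56  0.7  -2.58]
False
down t 5.0 pos [ 0.4695 -0.335   0.0081] rpy [3.141e+00 1.000e-03 1.995e+00] gap 0.0449 gf 0.0 F [ 0.6 -0.   0.8] q7 0.63
grip t 5.6 pos [ 0.4688 -0.3348  0.0076] rpy [-3.141  0.     1.995] gap 0.0138 gf 30.0 F [-0.2  0.1  0.7] q7 0.63
```

```bash
cat > yb.py <<'E'
E
python3 - <<'E'
from ops import *
from fit import *
x,y,b=.4690,-.3347,1.995
go(x,y,.05,b-math.pi/2); set_gripper(.09)
print(line(x,y,.0078,speed=.1,th=8)); st("down")
set_gripper(0); s=st("gripL"); set_gripper(.09); line(x,y,.06)
robot.goto_joints(HOME); im=pics("1"); st("home")
for s in(("top",),("scene",)):
    I={n:im[n] for n in s}
    print("Y",s,np.round(fit(I,blade,[.469,-.3347,1.995,.0325],[.003,.003,.03,.002],.075),4)if 0 else np.round(fit(I,blade,[.469,-.3347,1.995,.0325],[.003,.003,.03,.002],.075)[0],4))
    print("B",s,np.round(fit(I,blade,[.413,.3436,1.054,.0325],[.003,.003,.03,.002],.075)[0],4))
E
```

```text
False
down t 9.3 pos [ 0.4691 -0.3348  0.0077] rpy [-3.142  0.     0.424] gap 0.0901 gf 0.0 F [ 0.1  0.7 -0.4] q7 -0.48
gripL t 10.0 pos [ 0.4691 -0.3348  0.0079] rpy [ 3.141 -0.     0.424] gap 0.0498 gf 30.0 F [ 0.6 -0.3  1.3] q7 -0.48
home t 12.9 pos [ 0.2268 -0.6088  0.2179] rpy [-3.141e+00 -2.000e-03  3.560e-01] gap 0.0901 gf 0.0 F [ 0.2 -0.6 -0.2] q7 -0.04
Y ('top',) [ 0.4705 -0.3346  2.0052  0.0315]
B ('top',) [0.4157 0.3416 1.0576 0.0314]
Y ('scene',) [ 0.4674 -0.3334  2.0012  0.0326]
B ('scene',) [0.4095 0.3454 1.057  0.0326]
```

```bash
python3 - <<'E'
from ops import *
from fit import *
x,y,b=.4126,.3432,1.055
go(x,y,.12,b); set_gripper(.045)
print(line(x,y,.0078,b,speed=.1,th=8)); set_gripper(0); st("gripC"); set_gripper(.045); line(x,y,.05)
go(x,y,.05,b-math.pi/2); set_gripper(.09)
print(line(x,y,.0078,b-math.pi/2,speed=.1,th=8)); set_gripper(0); st("gripL"); set_gripper(.09); line(x,y,.06)
go(.45,.1,.25,0.); robot.goto_joints(HOME); im=pics("2"); st("home")
for s in(("top",),("scene",)):
    I={n:im[n] for n in s}
    print("B",s,np.round(fit(I,blade,[x,y,b,.0325],[.003,.003,.03,.002],.075)[0],4))
    print("Y",s,np.round(fit(I,blade,[.469,-.3347,1.995,.0325],[.003,.003,.03,.002],.075)[0],4))
E
```

```text
False
gripC t 19.1 pos [0.4129 0.3431 0.0079] rpy [ 3.141 -0.     1.055] gap 0.0137 gf 30.0 F [ 0.4 -0.3  1.2] q7 -1.92
False
gripL t 23.2 pos [0.4125 0.3431 0.0079] rpy [ 3.141  0.    -0.516] gap 0.0499 gf 30.0 F [-0.1 -0.   1.4] q7 -2.6
home t 28.5 pos [ 0.226  -0.6096  0.2189] rpy [ 3.141e+00 -1.000e-03  3.550e-01] gap 0.0898 gf 0.0 F [ 0.2 -0.7  0.3] q7 -0.04
B ('top',) [0.4151 0.3434 1.0559 0.031 ]
Y ('top',) [ 0.4705 -0.3346  2.006   0.0315]
B ('scene',) [0.4089 0.3471 1.0594 0.032 ]
Y ('scene',) [ 0.4675 -0.3334  2.0029  0.0326]
```

```bash
cat >> ops.py <<'E'
S=(.6214,.0208,-.115)
def sl(u,v): c,s=math.cos(S[2]),math.sin(S[2]);return S[0]+c*u-s*v,S[1]+s*u+c*v
def pick(x,y,b):
    go(x,y,.12,b); set_gripper(.045); line(x,y,.0075,b,speed=.1,th=8); set_gripper(0); st("pick"); line(x,y,.12); 
def place(v,u=0.):
    x,y=sl(u,v); go(x,y,.15,S[2]); line(x,y,.037,S[2],speed=.1); st("above")
    hit=line(x,y,.019,S[2],speed=.02,th=6); s=st(f"landed {hit}"); return s
E
python3 - <<'E'
from ops import *
pick(.4690,-.3348,1.995)
go(.5,-.1,.25,.9)
place(.08)
E
```

```text
pick t 32.6 pos [ 0.469  -0.3349  0.0076] rpy [-3.142  0.     1.995] gap 0.0139 gf 30.0 F [-0.5 -0.3  1. ] q7 0.63
above t 37.1 pos [0.6313 0.1004 0.0378] rpy [-3.141e+00 -2.000e-03 -1.150e-01] gap 0.014 gf 30.0 F [ 0.3  2.1 -2.7] q7 -1.82
landed True t 38.0 pos [0.6303 0.1002 0.0196] rpy [ 3.141e+00  1.000e-03 -1.150e-01] gap 0.0133 gf 30.0 F [ 0.2 -0.4  5.3] q7 -1.82
```

```bash
python3 - <<'E'
from ops import *
from fit import *
set_gripper(.03); s=get_state(); x,y,_=s["eef_pos"]; line(x,y,.15); 
go(.5,-.1,.25,.3); robot.goto_joints(HOME); im=pics("3"); st("home")
for s in(("top",),("scene",)):
    I={n:im[n] for n in s}
    print("B",s,np.round(fit(I,blade,[.4125,.3431,1.055,.0325],[.003,.003,.03,.002],.075)[0],4))
E
python3 -c "
import cv2,numpy as np
t=cv2.imread('pics/top3.png');s=cv2.imread('pics/scene3.png')
cv2.imwrite('pics/c3.png',np.vstack([cv2.resize(t[180:260,245:415],(680,320)),cv2.resize(s[250:320,240:410],(680,280))]))"
```

```text
home t 42.7 pos [ 0.2264 -0.6095  0.2189] rpy [ 3.141e+00 -1.000e-03  3.560e-01] gap 0.0299 gf 0.0 F [ 0.2 -0.6 -0.9] q7 -0.04
B ('top',) [0.415  0.343  1.0587 0.0315]
B ('scene',) [0.4089 0.3473 1.0538 0.0323]
```

View pics/c3.png

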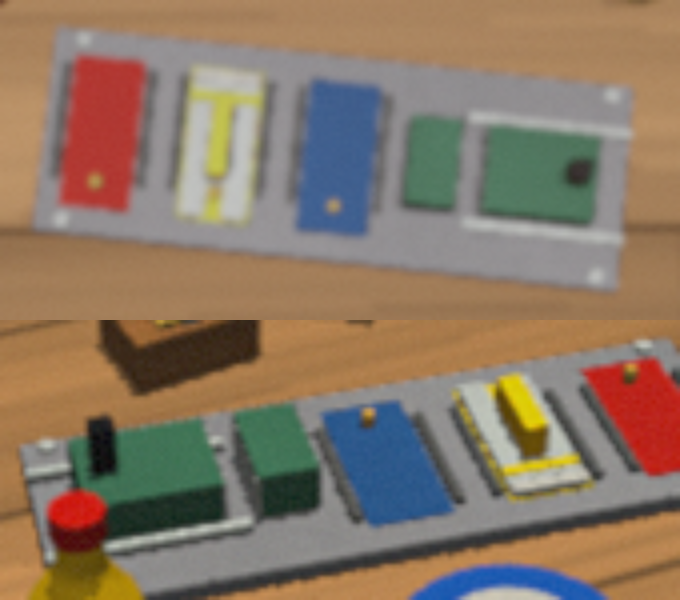

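The yellow blade lies in its bed with the pin in its notch at crop (215,187) and the edge away from it. The blue blade hasn't moved, so I'll place it now.

```bash
python3 - <<'E'
from ops import *
pick(.4125,.3431,1.055)
go(.5,.1,.25,.5)
s=place(0.)
if s["eef_pos"][2]<.0215:
    set_gripper(.03); x,y,_=s["eef_pos"]; line(x,y,.15); go(.48,-.05,.25,.11); st("away")
E
```

```text
pick t 48.5 pos [0.4126 0.3431 0.0076] rpy [ 3.141 -0.     1.055] gap 0.0139 gf 30.0 F [-1.   0.3  1.8] q7 -1.92
above t 52.5 pos [0.6221 0.0209 0.0378] rpy [-3.141e+00 -2.000e-03 -1.150e-01] gap 0.014 gf 30.0 F [-0.1 -0.2 -1.3] q7 -2.11
landed True t 53.3 pos [0.6211 0.0208 0.0196] rpy [ 3.141e+00  1.000e-03 -1.150e-01] gap 0.0135 gf 30.0 F [-0.  -1.1  4.7] q7 -2.12
away t 55.6 pos [ 0.4806 -0.0498  0.2495] rpy [-3.141 -0.     0.11 ] gap 0.0299 gf 0.0 F [ 0.4 -0.6 -0.4] q7 -1.67
```

```bash
python3 - <<'E'
from fit import *
from scipy.optimize import least_squares
import cv2
for nm,a,b in[("decoy top",(386,321),(242,205)),("glue cap",(412,157),(260,297)),("gauge top(z .085)",(357,277),(284,229)),("red",(312,281),(326,221))]:
    f=lambda p:np.r_[project("top",p)[0]-a,project("scene",p)[0]-b]
    o=least_squares(f,[.5,0,.1]);print(nm,np.round(o.x,3),np.round(o.fun,1))
E
python3 -c "
import cv2,numpy as np
t=cv2.imread('pics/top3.png');s=cv2.imread('pics/scene3.png')
cv2.imwrite('pics/c4.png',np.hstack([cv2.resize(t[260:340,300:410],(550,400)),cv2.resize(s[195:265,225:295],(240,240),interpolation=2).repeat(1,0) if 0 else cv2.resize(s[195:275,228:278],(250,400))]))"
```

```text
decoy top [ 0.353 -0.115  0.105] [-0.2 -0.  -0.2 -0. ]
glue cap [ 0.756 -0.183  0.148] [-0.1 -0.  -0.  -0. ]
gauge top(z .085) [ 0.463 -0.045  0.084] [-0.5 -0.2 -0.5 -0. ]
red [0.454 0.067 0.075] [ 0.  0.  0. -0.]
```

View pics/c4.png

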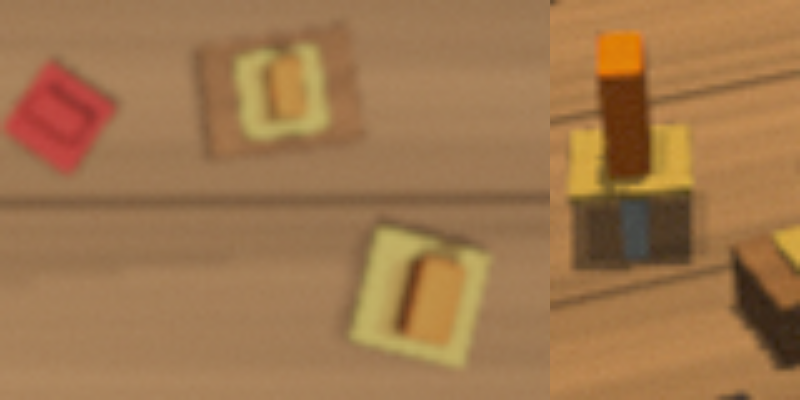

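```bash
python3 - <<'E'
from ops import *
x,y,t=.461,-.0473,.11
go(x,y,.12,t+math.pi/2); set_gripper(.05); print(line(x,y,.05,t+math.pi/2,speed=.1,th=8)); set_gripper(0); st("gx"); set_gripper(.05); line(x,y,.12)
go(x,y,.12,t); set_gripper(.04); print(line(x,y,.05,t,speed=.1,th=8)); set_gripper(0); s=st("gy")
print(line(x,y,.085,t,speed=.03,th=15)); st("up"); line(x,y,.15,t,speed=.1); st("held")
E
```

```text
False
gx t 58.6 pos [ 0.4613 -0.0474  0.0504] rpy [3.141 0.    1.681] gap 0.0297 gf 30.0 F [-0.8 -0.6  3. ] q7 -0.67
False
gy t 62.7 pos [ 0.4612 -0.0473  0.0503] rpy [ 3.141e+00 -1.000e-03  1.100e-01] gap 0.0158 gf 30.0 F [-1.2 -0.3  3.3] q7 -1.85
False
up t 64.0 pos [ 0.4608 -0.0473  0.0848] rpy [-3.141  0.     0.11 ] gap 0.0158 gf 30.0 F [ 0.9  0.6 -0.2] q7 -1.81
held t 64.8 pos [ 0.4605 -0.0474  0.1496] rpy [-3.141e+00  1.000e-03  1.100e-01] gap 0.0155 gf 30.0 F [-0.7  0.1 -1.5] q7 -1.73
```

```bash
python3 - <<'E'
from ops import *
x,y=sl(0,-.0872)
go(x,y,.15,S[2]); line(x,y,.095,S[2],speed=.08); st("above")
h=line(x,y,.055,S[2],speed=.02,th=6); s=st(f"down {h}")
if s["eef_pos"][2]<.060:
    set_gripper(.035); st("open"); line(x,y,.16)
    go(.5,-.15,.25,.2); robot.goto_joints(HOME); pics("5"); st("home")
    t=cv2.imread('pics/top5.png');c=cv2.imread('pics/scene5.png')
    cv2.imwrite('pics/c5.png',np.vstack([cv2.resize(t[180:260,245:415],(680,320)),cv2.resize(c[240:310,240:410],(680,280))]))
E
```

```text
above t 66.3 pos [ 0.6118 -0.0657  0.0953] rpy [-3.141e+00 -1.000e-03 -1.150e-01] gap 0.0158 gf 30.0 F [ 0.3 -0.8 -0.2] q7 -1.89
down True t 68.0 pos [ 0.6114 -0.0659  0.0574] rpy [ 3.141  0.    -0.115] gap 0.0158 gf 30.0 F [-1.  -0.7  4.3] q7 -1.91
open t 68.6 pos [ 0.61  -0.066  0.056] rpy [ 3.141  0.004 -0.115] gap 0.0351 gf 0.0 F [0.4 0.8 0.1] q7 -1.91
home t 72.2 pos [ 0.2263 -0.6095  0.2188] rpy [ 3.141e+00 -1.000e-03  3.550e-01] gap 0.035 gf 0.0 F [ 0.3 -0.3 -0.6] q7 -0.04
```

View pics/c5.png

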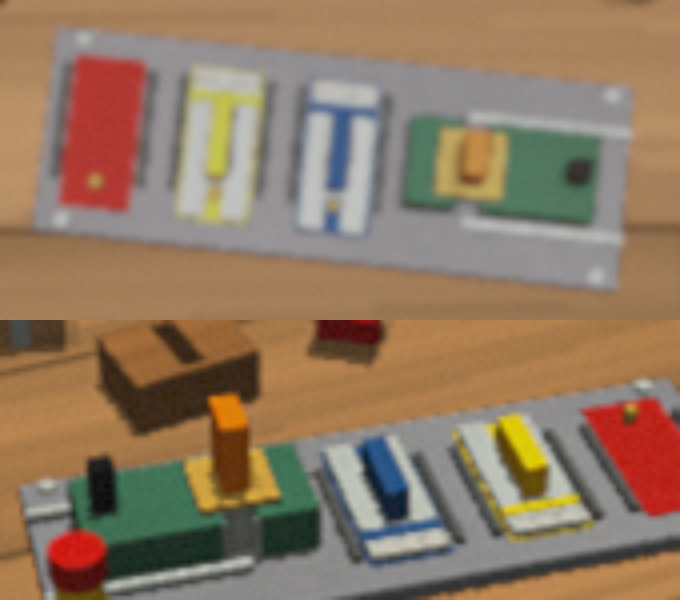

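The gauge is seated in the throat and both blades are in place. Next I'll grip the post and slide the jaw.

```bash
python3 - <<'E'
from ops import *
def vv(s): d=s["eef_pos"][:2]-np.array(S[:2]);return round(-math.sin(-S[2])*-d[0]*-1+math.cos(S[2])*d[1],4) if 0 else round(-math.sin(S[2])*d[0]+math.cos(S[2])*d[1],4)
x,y=sl(0,-.1565)
go(.5,-.25,.25,.2); go(x,y,.15,S[2]); set_gripper(.04); print(line(x,y,.048,S[2],speed=.08,th=8)); st("down")
set_gripper(0); s=st("grip"); print("v",vv(s))
x2,y2=sl(0,-.144)
print(line(x2,y2,.048,S[2],speed=.008,th=14)); s=st("slid"); print("v",vv(s))
E
```

```text
False
down t 76.4 pos [ 0.604  -0.1348  0.0486] rpy [ 3.142e+00 -1.000e-03 -1.150e-01] gap 0.0401 gf 0.0 F [ 0.4  0.3 -0.1] q7 -1.49
grip t 76.9 pos [ 0.6034 -0.135   0.0482] rpy [ 3.141 -0.    -0.115] gap 0.0139 gf 30.0 F [-0.7 -0.9  1.2] q7 -1.49
v -0.1569
False
slid t 78.6 pos [ 0.6044 -0.1263  0.0482] rpy [ 3.137 -0.    -0.117] gap 0.0138 gf 30.0 F [-1.5 -8.9  2.9] q7 -1.51
v -0.1481
```

```bash
python3 - <<'E'
from ops import *
robot.dwell(.5); s=st("hold"); 
set_gripper(.04); s=st("open"); x,y,_=s["eef_pos"]; line(x,y,.16); go(.5,-.25,.25,.2); robot.goto_joints(HOME)
im=pics("6"); st("home")
from fit import *
gm=lambda e:gauge(e,.042)
x,y=sl(0,-.084)
for n,o in(("top",(.002,.0002)),("scene",(-.0025,.0025))):
    p,_=fit({n:im[n]},gm,[x+o[0],y+o[1],S[2]],[.002,.002,.02],.04,z1=.1)
    print(n,np.round(p[:2]-o,4),round(p[2],3),"expected",np.round((x,y),4))
cv2.imwrite('pics/c6.png',np.vstack([cv2.resize(im["top"][180:260,245:415],(680,320)),cv2.resize(im["scene"][240:310,240:410],(680,280))]))
E
```

```text
hold t 79.1 pos [ 0.6044 -0.1263  0.0481] rpy [ 3.137 -0.    -0.117] gap 0.0138 gf 30.0 F [-2.2 -8.9  3.1] q7 -1.51
open t 79.8 pos [ 0.6049 -0.1217  0.0479] rpy [-3.141  0.    -0.115] gap 0.0402 gf 0.0 F [ 0.  -0.2 -0.4] q7 -1.51
home t 83.2 pos [ 0.2268 -0.6094  0.2189] rpy [ 3.141e+00 -2.000e-03  3.560e-01] gap 0.0401 gf 0.0 F [ 0.2 -0.5 -0.2] q7 -0.04
top [ 0.6116 -0.063 ] -0.113 expected [ 0.6118 -0.0626]
scene [ 0.6132 -0.0635] -0.114 expected [ 0.6118 -0.0626]
```

View pics/c6.png

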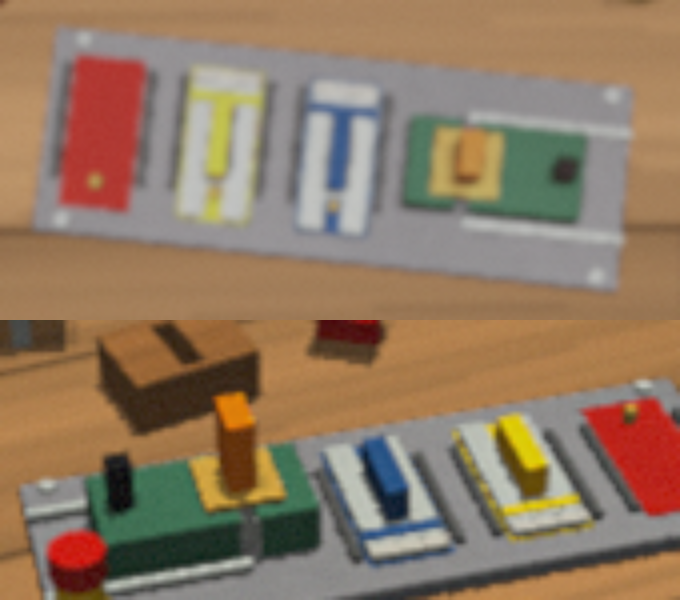

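```bash
python3 - <<'E'
from ops import *
x,y=sl(0,-.0841); a=S[2]+math.pi/2
go(.5,-.15,.25,1.4); go(x,y,.16,a); set_gripper(.05); print(line(x,y,.058,a,speed=.08,th=8)); set_gripper(0); s=st("grip")
print(line(x,y,.09,a,speed=.03,th=25)); st("up"); line(x,y,.16,a); st("held")
x,y,t=.4611,-.0473,.11+math.pi/2
go(x,y,.16,t); line(x,y,.09,t,speed=.08); st("above")
h=line(x,y,.049,t,speed=.02,th=6); st(f"down {h}")
E
```

```text
False
grip t 88.2 pos [ 0.6117 -0.0628  0.0582] rpy [3.142 0.    1.456] gap 0.0298 gf 30.0 F [-1.  -0.1  1.9] q7 -0.36
False
up t 89.4 pos [ 0.6116 -0.0628  0.0898] rpy [-3.141  0.     1.456] gap 0.03 gf 30.0 F [-0.5  0.4 -0.7] q7 -0.34
held t 90.0 pos [ 0.6111 -0.0629  0.1593] rpy [-3.14   0.     1.456] gap 0.0297 gf 30.0 F [ 0.2  0.2 -1.2] q7 -0.3
above t 91.7 pos [ 0.4616 -0.0472  0.0903] rpy [3.141 0.    1.681] gap 0.0301 gf 30.0 F [-0.6 -0.9 -1.1] q7 -0.24
down True t 93.4 pos [ 0.4611 -0.0473  0.0511] rpy [-3.141  0.     1.681] gap 0.0298 gf 30.0 F [ 0.2 -0.1  5.1] q7 -0.29
```

```bash
python3 - <<'E'
from ops import *
set_gripper(.05); line(.4611,-.0473,.16); go(.45,-.25,.25,1.); robot.goto_joints(HOME); im=pics("7"); st("home")
cv2.imwrite('pics/c7.png',np.vstack([cv2.resize(im["top"][180:300,245:415],(510,360)),cv2.resize(im["scene"][210:310,240:410],(510,240),interpolation=cv2.INTER_AREA)]))
# jaw post check, before/after lifting
from fit import *
for k in("6","7"):
    for n,o in(("top",(.002,.0002)),("scene",(-.0025,.0025))):
        I=cv2.imread(f"pics/{n}{k}.png");R=roi_of(n,*sl(0,-.14),.05,.07)
        ps=(S[0]+o[0],S[1]+o[1],S[2])
        v=np.arange(-.153,-.142,.0005)
        c=[render_cost(n,I,box(0,p+.0225,.06,.0755,.012,.042,"sj","ss")+box(0,p,.014,.014,.042,.072,"post","post"),ps,R) for p in v]
        print(k,n,v[np.argmin(c)])
E
```

```text
home t 97.5 pos [ 0.227  -0.6091  0.219 ] rpy [ 3.141e+00 -2.000e-03  3.570e-01] gap 0.0503 gf 0.0 F [-0.1  0.2  0.5] q7 -0.04
6 top -0.1475
6 scene -0.15
7 top -0.147
7 scene -0.15
```

View pics/c7.png

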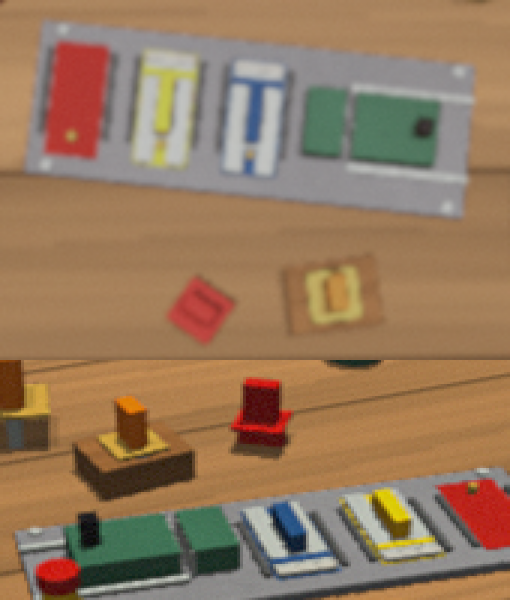

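View pics/scene7.png

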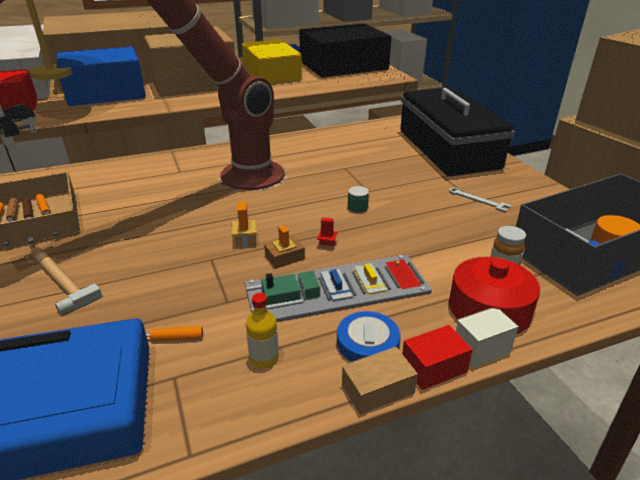

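The gauge is home in the stand at (284,240). The jaw's gap stayed set, both blades are in their beds with the pins in their notches, and the other goods haven't moved. There is no red blade.

```bash
python3 -c "
from bench import *
print(workorder.close_job())"
```

```text
the job is handed in; nothing more can be done
None
```

The job is handed in: the yellow and blue blades are laid in their beds (no red blade was on the table), the jaw is set to the gauge's leaf, the gauge is back home in its stand, and the other goods are where they were.

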